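Pick the steel-cored heel by weight and press it onto the shoe

ROBOT

A 6-joint arm with a two-finger parallel gripper is mounted at the origin on the work surface. World frame = base frame: x ahead of the robot, y to its left, z up, the work surface at z = 0. Lengths are in m, angles in degrees, forces in N, time in s.
With the tool pointing down it reaches from about 0.3 to 0.75 m from the base axis. Payload 8.5 kg.
Tool frame: the origin (TCP) lies at the very end of the fingers, on their centre line; the grasp point (between the pads) lies 19 mm behind it (env.hold_point_z is the distance from the TCP to the grasp point, in m); z points along the fingers, y is the line along which they close (so a half turn about z gives the same grasp; the last joint's range is limited). The gripper opens to 85 mm and grips with 20 to 120 N. Pads are 22 mm wide; open, the fingers measure 114 mm over their backs; the gripper's body (76 mm by 85 mm) begins 54 mm behind the grasp point. The pads swing forward as they close: fully open they stand 13 mm farther back than shut.
Start: joints at [-79.028, 21.807, 74.336, -0, 83.858, -12.336], TCP at [0.218, -0.505, 0.231] pointing down, gripper open.
Joint ranges: [-178.18, 178.18], [-50.72, 133.34], [12.68, 142.11], [-81.47, 261.47], [9.98, 163.14], [-165.26, 165.26]. Speed limits (degrees/s): [136.94, 136.94, 180, 180, 180, 180].

INTERFACE

Orientations are given as a 3x3 rotation matrix whose columns are the frame's x, y, z axes.
In Python, from rig import env, optics gives the robot as it stands.
- The arm moves only by the shell command python3 -m jog 'ROWS' [OPENING] [FORCE]. ROWS is JSON, a list of rows, each an object with "linear": the shift along the tool's x, y, z in units of 40 mm (1.0 is 40 mm), a list of three; "roll": the turn about the tool's z in units of 5 degrees (1.0 is 5 degrees). A call has 1 to 12 rows; each row shifts and turns the commanded pose from where the row before left it, along the tool's axes as they then stand; what a row does not reach is not made up. A row lasts 1/12 s, in which the tool goes at most 41.7 mm and 7.16 degrees, less where a joint would pass 70% of its speed; a pose out of reach is approached as far as the arm can. A call is refused whole if a number of a shift passes 1 or a number of a turn 1, either way. A call with a gripper value outside its range is refused whole. OPENING is the opening, from -1 (shut) to 1 (fully open), set as the call begins (- or left out, the last holds). The fingers move at their own pace and stop on an object; FORCE is the grip in N (left out, the last holds). Time passes only in rows, so rows that do not move let the fingers close. It gives the time, the measured TCP pose, the force, the opening and the grip force at its end, in the units of the state.
- env.observe(): the state, without advancing time (a new reading comes with each control period).
- optics.get_image(name): name is "side" or "top" or "wrist"; returns the picture (480x640x3 uint8, red, green, blue); there is no depth.
- optics.calibration(name): a dict with "fov_y" (degrees; the focal length in pixels is half the picture's height over the tangent of half this angle, whatever the lens; pixels are square), "cx", "cy" (the principal point, pixels), "T" (4x4, takes a point from camera to world coordinates). Camera axes: x right, y down, z forward; pixel columns grow to the right and rows downward; lengths in m; the calibration is good to about 2 mm. The wrist camera is an equidistant fisheye: a pixel r from the principal point sees the ray r / f radians off the axis. A picture is of the moment at which its call begins: read the wrist's pose just before it. calibration takes no time and is no camera call; for the wrist camera it gives the pose at the moment of the call.
- env.close_job(): hands the job in; it is judged then, once.
The state is a dict: "time_s": time; "q": joint angles; "qvel": joint speeds; "joint_efforts": joint torques, N m; "position": TCP position; "tool_rot": TCP orientation; "ft_force": force on the tool from outside, world axes, zero at the start; "wrist_torque": the same for the moment, N m; "grip_width": finger opening in m; "gripper_force": force on a finger pad.
Only numpy, scipy, OpenCV 4.12 (cv2) and the standard library are available. Lean on these libraries where they do the work, as an engineer would, in place of code of your own. Each camera call takes 0.05 s, during which the arm holds its last target. There are 200 camera calls.

TASK

The two tall heels in the tray look alike, but one has a steel core and is clearly heavier: lift them one at a time clear of the tray to feel their weight, the other standing in the tray meanwhile, and leave the lighter one standing in the tray. Set the heavier one square and flush on the bare heel seat of the upturned shoe, flat front along the edge of the dark sole, and finish still gripping it and pressing it down with a light, steady push of 5 to 20 newtons, as you would while the cement grabs. Do not disturb the low heel or anything else on the bench.

Things in the scene. Friction and masses are not known exactly. Their poses are not given: they have to be found in the camera images.
- heel_a: A tall stacked-leather block heel, black rubber on top, standing right way up for the shoe. D-shaped in plan: 48 mm along x, 50 mm along y, 56 mm high, upright sides. Origin: centre of the underside. +x points to its flat front, at x = +24 mm; sides flat and parallel from x = +1 to +24 mm; half-round back, radius 25 mm. At the start +x lies within 0.5 rad of the world's +x.
- heel_b: The other tall heel: same shape, size and look as heel_a. Either of the two may be the one with the hidden steel core; that one weighs 200 to 265 g, the other 85 to 115 g.
- tray: Plywood tray fixed to the bench, 132 mm (x) by 384 mm (y), 26 mm high; walls, floor and the two dividers 6 mm thick. Three compartments in a row, 120 x 120 mm inside, centres at y = -126, 0, +126 mm. Origin: centre of the underside, on the bench; inner floor 6 mm higher. The two tall heels and the low heel stand one to a compartment, in any order.
- heel_seat (a point): Centre of the heel seat, the place for the heel: a level, bare tan leather patch, 175 mm above the bench, at the rear of the upturned sole. Same D outline as the heel, 1 mm larger. x points along the shoe to the toe, z up. The dark sole begins 24 mm ahead, rises to 48 mm above the seat 150 mm ahead and ends 235 mm ahead; the shoe is at most 88 mm wide.
- seat_breast (a point): Middle of the front edge of the heel seat, on the seat's surface: 24 mm from point heel_seat along the shoe's x, where the tan seat meets the dark sole. The heel's flat front belongs along this edge.
- low_heel: A third heel in the tray with the same outline, 48 x 50 mm, but only 26 mm high; it is not wanted. Origin: centre of its underside. Leave it alone.
- hammer: Shoemaker's hammer lying on the bench beyond the tray, handle 220 mm along its x, 36 mm high, head 98 mm across at x = +105 mm. Bystander.
- awl: Awl lying on the bench between the robot and the tray, 155 mm long along its x, 34 mm high. Bystander.
- thread_spool: Spool of pale thread, 48 mm wide and 48 mm high, standing between tray and jack. Bystander.
- cement_jar: White jar with a black lid, 66 mm wide, 75 mm high, right of the jack. Bystander.
- dye_bottle: Small brown bottle, 44 mm wide, 78 mm high, beyond the tray and left of the shoe's toe. Bystander.
- tack_tin: Open round tin of tacks, 72 mm wide, 22 mm high, right of the shoe's forepart. Bystander.
- shoe_jack: The fixed cast-iron bench jack (round base, 128 mm wide, its middle at x = +28 mm) with the upturned shoe on its last. Origin: on the bench, straight below point heel_seat (175 mm lower); axes as that point's: x along the shoe to the toe, z up.

How it is judged:
By the outcome, as a careful person would: the job done as asked, in the order asked, and still so for the second after the job is handed in, while the arm keeps its last pose, push and grip.
It also fails if it takes over 72 s, if anything falls off the work surface, if the arm or the gripper's body presses on something with over 40 N, if the wrist force passes 120 N, or if a joint passes its speed limit or range.

## Working session

There is one attempt and no reset: what is moved stays moved. The work goes in short steps, Python scripts to look and compute and a shell command to move; the robot and the scene stay as the last step left them, time stands still between calls to the robot, and variables do not carry over. Pictures are saved under pics/ and viewed, at most 14 in all, crops included, and the job is handed in when it is done.

```bash
ls; mkdir -p pics; python3 - <<'E'
from rig import env, optics
import cv2, numpy as np
for n in ("side","top"):
    im=optics.get_image(n); cv2.imwrite(f"pics/{n}0.png",im[:,:,::-1])
    c=optics.calibration(n); print(n,c["fov_y"],c["cx"],c["cy"],np.round(c["T"],4).tolist())
o=env.observe(); print({k:np.round(v,3).tolist() for k,v in o.items()}, env.hold_point_z)
E
```

```text
pics
side 46.34347943589472 320.3161338944554 239.16547250666113 [[-0.9513, -0.1905, 0.2422, 0.1741], [-0.3082, 0.5923, -0.7444, 0.9885], [-0.0016, -0.7829, -0.6222, 1.0001], [0.0, 0.0, 0.0, 1.0]]
top 42.2490720977644 309.98375796545633 242.45556420189342 [[-0.0224, -0.9875, 0.1561, 0.3183], [-0.9997, 0.0208, -0.0118, -0.0566], [0.0084, -0.1563, -0.9877, 1.6007], [0.0, 0.0, 0.0, 1.0]]
{'time_s': 0.1, 'q': [-79.027, 21.838, 74.38, 0.0, 83.859, -12.336], 'qvel': [0.078, -0.122, -0.071, -0.021, -0.035, 0.034], 'joint_efforts': [0.004, -44.922, -23.166, -0.0, 0.004, -0.0], 'position': [0.218, -0.505, 0.231], 'tool_rot': [[0.918, 0.396, -0.0], [0.396, -0.918, 0.001], [0.0, -0.001, -1.0]], 'ft_force': [0.588, -0.121, -0.271], 'wrist_torque': [-0.026, 0.057, -0.001], 'gripper_force': 0.0, 'grip_width': 0.085} 0.0187
```

View pics/top0.png

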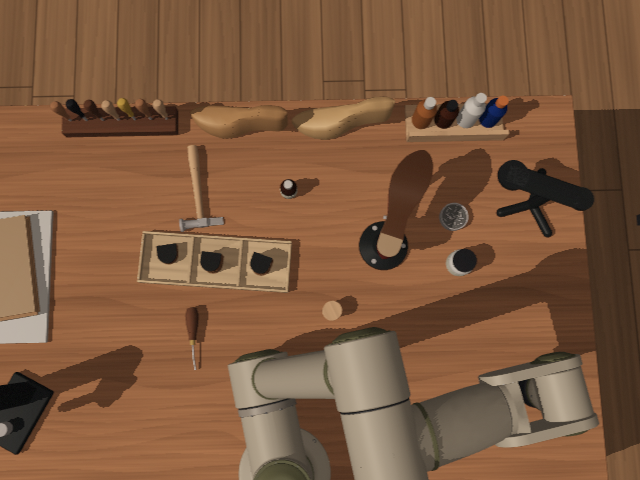

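View pics/side0.png

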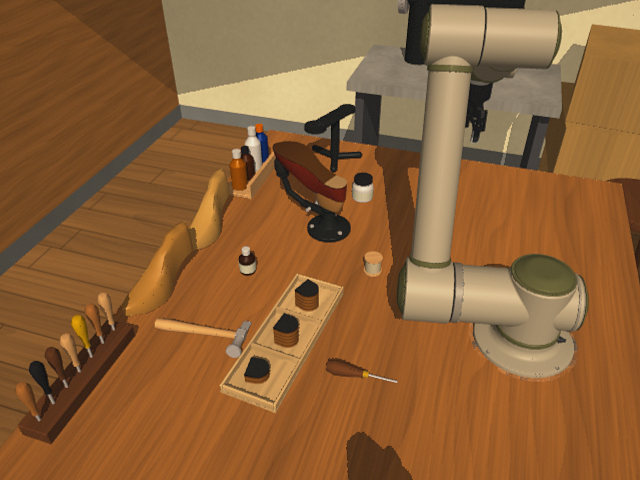

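The top view shows the tray with heels at about (168,253), (211,262) and (261,263), and the seat at about (390,243). The side view shows the low heel at (257,370), so the tall ones are the middle and right-hand heels (smaller y).

```bash
cat > h.py <<'E'
from rig import env, optics
import cv2, numpy as np
def ray(c,uv,fish=False):
    uv=np.atleast_2d(np.asarray(uv,float)); f=240/np.tan(np.radians(c["fov_y"]/2))
    d=(uv-[c["cx"],c["cy"]])/f
    if fish:
        r=np.linalg.norm(d,axis=1,keepdims=True)+1e-12
        d=np.c_[d/r*np.sin(r),np.cos(r)]
    else: d=np.c_[d,np.ones(len(d))]
    T=np.array(c["T"]); d=d@T[:3,:3].T
    return T[:3,3],d/np.linalg.norm(d,axis=1,keepdims=True)
def plane(c,uv,z,fish=False):
    o,d=ray(c,uv,fish); return o+d*((z-o[2])/d[:,2])[:,None]
def tri(rs):
    """rs: list of (o,d); returns point, rms miss"""
    A=np.zeros((3,3));b=np.zeros(3)
    for o,d in rs:
        d=d.ravel();P=np.eye(3)-np.outer(d,d);A+=P;b+=P@o
    p=np.linalg.solve(A,b)
    return p,[round(float(np.linalg.norm(np.cross(p-o,d.ravel())))*1e3,1) for o,d in rs]
def blobs(mask,amin,box=None):
    m=mask.astype(np.uint8)
    if box is not None:
        k=np.zeros_like(m);k[box[1]:box[3],box[0]:box[2]]=1;m&=k
    cs,_=cv2.findContours(m,cv2.RETR_EXTERNAL,cv2.CHAIN_APPROX_NONE)
    return sorted([c for c in cs if cv2.contourArea(c)>=amin],key=lambda c:-cv2.contourArea(c))
def cen(c):
    m=cv2.moments(c);return np.array([m["m10"],m["m01"]])/m["m00"]
E
python3 - <<'E'
from h import *
T=cv2.imread("pics/top0.png");S=cv2.imread("pics/side0.png")
ct,cs=optics.calibration("top"),optics.calibration("side")
bt=blobs(T.max(2)<45,60,(140,232,292,290)); bs=blobs(S.max(2)<45,60,(225,275,340,405))
for b in bt: print("top",cen(b).round(1),cv2.contourArea(b),plane(ct,cen(b),.062).round(3))
for b in bs: print("side",cen(b).round(1),cv2.contourArea(b),plane(cs,cen(b),.062).round(3))
kt=sorted(bt,key=lambda b:cen(b)[0]); ks=sorted(bs,key=lambda b:-cen(b)[1])
for a,b in zip(kt,ks): print(tri([ray(ct,cen(a)),ray(cs,cen(b))]))
# seat: tan
for n,I,c,box in(("top",T,ct,(370,215,410,262)),("side",S,cs,(310,170,350,215))):
    h=cv2.cvtColor(I,cv2.COLOR_BGR2HSV); print(n,I[243,390],I[190,335] )
    m=(h[...,2]>120)
    for b in blobs(m,15,box): print(n,cen(b).round(1),cv2.contourArea(b),cv2.boundingRect(b),plane(c,cen(b),.175).round(3))
w=np.hstack([cv2.resize(T[200:300,350:450],(400,400),interpolation=0),cv2.resize(S[150:250,280:380],(400,400),interpolation=0)])
cv2.imwrite("pics/c1.png",w)
E
```

```text
top [210.3 260.6] 292.5 [[0.521 0.174 0.062]]
top [167.1 252.8] 284.5 [[0.543 0.282 0.062]]
top [260.2 262.7] 283.0 [[0.513 0.05  0.062]]
side [256.9 367.8] 325.0 [[0.532 0.317 0.062]]
side [286.5 323.7] 270.5 [[0.517 0.182 0.062]]
side [307.4 288.4] 215.5 [[0.51  0.058 0.062]]
(array([0.54749434, 0.29031883, 0.02450114]), [0.9, 0.9])
(array([0.52102178, 0.17534363, 0.05462176]), [0.8, 0.8])
(array([0.51318928, 0.0507508 , 0.0545929 ]), [0.7, 0.7])
top [ 95 128 159] [ 64  97 147]
top [388.4 244.7] 400.5 (377, 233, 26, 24) [[ 0.535 -0.256  0.175]]
top [376.8 218.1] 92.0 (370, 215, 17, 10) [[ 0.598 -0.231  0.175]]
top [407.5 258.7] 15.5 (404, 253, 6, 9) [[ 0.501 -0.299  0.175]]
side [ 38  90 154] [ 20  33 104]
side [338.2 191.4] 584.0 (318, 170, 32, 45) [[ 0.513 -0.206  0.175]]
```

View pics/c1.png

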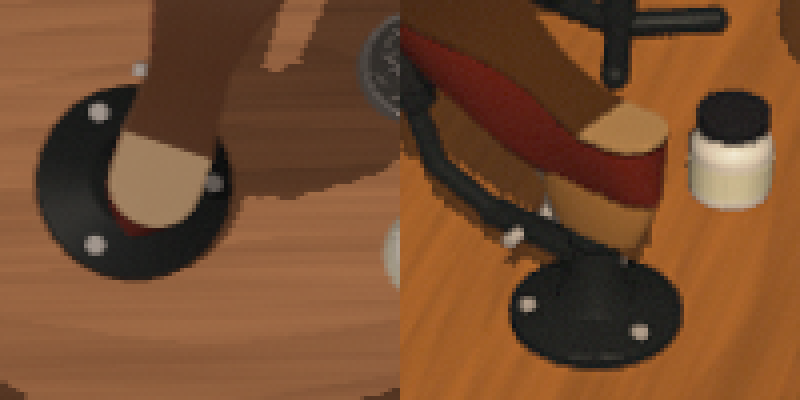

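The crop shows the tan seat D centred near top (390,245) and side (336,182). Its front edge is clear and gives a yaw of about -16°. Next I'll move in closer and use the wrist camera.

```bash
python3 -m jog '[{"linear":[0,0,-0.9]},{"linear":[0,0,-0.9]},{"linear":[0.8,-0.42,-0.17]},{"linear":[0.8,-0.42,-0.17]},{"linear":[0.8,-0.42,-0.17]},{"linear":[0.8,-0.42,-0.17]},{"linear":[0.8,-0.42,-0.17]},{"linear":[0.8,-0.42,-0.17]},{"linear":[0.8,-0.42,-0.17]},{"linear":[0.8,-0.42,-0.17]},{"linear":[0.8,-0.42,-0.17]},{"linear":[0.8,-0.42,-0.17]}]'
python3 - <<'E'
from h import *
c=optics.calibration("wrist");im=optics.get_image("wrist");cv2.imwrite("pics/w1.png",im[:,:,::-1])
np.save("w1.npy",c,allow_pickle=True)
o=env.observe();print(o["time_s"],np.round(o["position"],4),np.round(o["tool_rot"],3).tolist(),np.round(c["T"],3).tolist(),c["fov_y"])
E
```

```text
0.15 [ 0.2176 -0.5049  0.2309] [[0.918, 0.396, -0.0], [0.396, -0.918, 0.001], [0.0, -0.001, -1.0]] [[0.396, -0.872, -0.288, 0.292], [-0.918, -0.377, -0.123, -0.475], [-0.001, 0.313, -0.95, 0.373], [0.0, 0.0, 0.0, 1.0]] 65.70646984690485invalid input
```

View pics/w1.png

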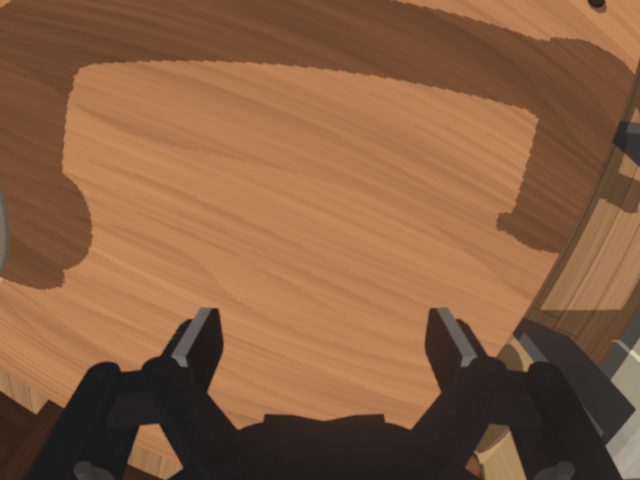

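The call was refused because every row also needs a roll value. The wrist picture shows only bench and the fingers at the bottom.

```bash
python3 -m jog '[{"linear":[0,0,-0.9],"roll":0},{"linear":[0,0,-0.9],"roll":0},{"linear":[0.8,-0.42,-0.17],"roll":0},{"linear":[0.8,-0.42,-0.17],"roll":0},{"linear":[0.8,-0.42,-0.17],"roll":0},{"linear":[0.8,-0.42,-0.17],"roll":0},{"linear":[0.8,-0.42,-0.17],"roll":0},{"linear":[0.8,-0.42,-0.17],"roll":0},{"linear":[0.8,-0.42,-0.17],"roll":0},{"linear":[0.8,-0.42,-0.17],"roll":0},{"linear":[0.4,-0.2,-0.17],"roll":0},{"linear":[0,0,0],"roll":0}]'
python3 - <<'E'
from h import *
c=optics.calibration("wrist");im=optics.get_image("wrist");cv2.imwrite("pics/w2.png",im[:,:,::-1])
np.save("w2.npy",c,allow_pickle=True)
o=env.observe();print(o["time_s"],np.round(o["position"],4))
E
```

```text
time_s: 1.15
position: [0.4128, -0.2642, 0.3658]
tool_rot: [[0.917, 0.4, 0.002], [0.4, -0.917, -0.001], [0.001, 0.002, -1.0]]
ft_force: [0.0, -0.6, 0.3]
grip_width: 0.0854
gripper_force: 0.0
1.2 [ 0.4118 -0.2656  0.3649]
```

View pics/w2.png

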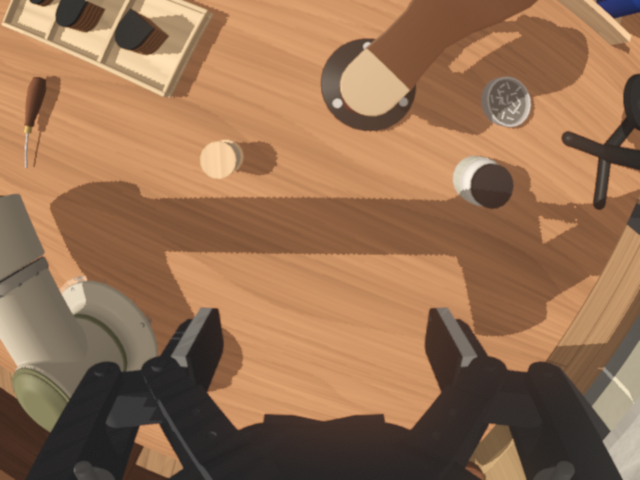

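The seat D shows at (375,83) with its front edge from about (372,50) to (408,88), and two tall heels lie at the upper left. I'll move toward the tray for a second viewpoint.

```bash
python3 -m jog '[{"linear":[0.42,-0.78,0],"roll":0},{"linear":[0.42,-0.78,0],"roll":0},{"linear":[0.42,-0.78,0],"roll":0},{"linear":[0.42,-0.78,0],"roll":0},{"linear":[0.42,-0.78,0],"roll":0},{"linear":[0.42,-0.78,0],"roll":0},{"linear":[0.42,-0.78,0],"roll":0},{"linear":[0,0,0],"roll":0},{"linear":[0,0,0],"roll":0}]' | head -2
python3 - <<'E'
from h import *
c=optics.calibration("wrist");im=optics.get_image("wrist");cv2.imwrite("pics/w3.png",im[:,:,::-1])
np.save("w3.npy",c,allow_pickle=True)
o=env.observe();print(o["time_s"],np.round(o["position"],4))
E
```

```text
time_s: 1.95
position: [0.4324, -0.0193, 0.3641]
2.0 [ 0.4325 -0.0203  0.3641]
```

View pics/w3.png

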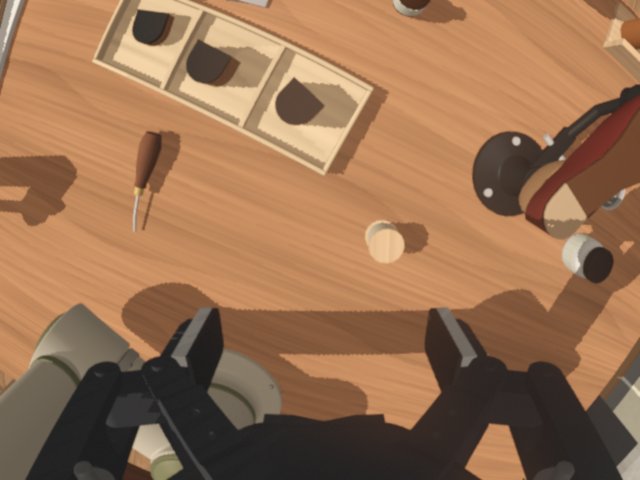

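The view shows tall heel tops at about (298,100) and (208,62), the low heel at (152,27), and the seat at (563,212). I'll measure the D shapes with min-area rectangles on their planes.

```bash
cat >> h.py <<'E'
def D(c,cont,z,fish,near=0.):
    p=plane(c,cont.reshape(-1,2),z,fish)[:,:2].astype(np.float32)
    (x,y),(w,h),a=cv2.minAreaRect(p*1000)
    ys=[((a+90*k-near+180)%360)-180 for k in range(4)]
    k=int(np.argmin(np.abs(ys))); 
    if k%2: w,h=h,w
    return round(x,1),round(y,1),round(w,1),round(h,1),round(ys[k]+near,1)
E
python3 - <<'E'
from h import *
L=lambda n:(cv2.imread(f"pics/{n}.png"),np.load(f"{n}.npy",allow_pickle=True).item())
W2,c2=L("w2");W3,c3=L("w3")
print(W3[100,298],W3[62,205],W3[118,310],W3[68,233],W3[212,563],W3[205,540],W2[83,375],W2[60,400])
for t in (50,70,90):
  bl=[b for b in blobs(W3.max(2)<t,300,(100,0,380,170))]
  print(t,[(cen(b).round(1).tolist(),cv2.contourArea(b),D(c3,b,.062,True)) for b in bl])
tan=lambda I:(I[...,1]>95)&(I[...,0]>60)
out=[]
for n,I,c,box in(("w2",W2,c2,(335,45,412,122)),("w3",W3,c3,(540,175,590,240))):
  hs=cv2.cvtColor(I,cv2.COLOR_BGR2HSV)
  for b in blobs((hs[...,2]>125)&(hs[...,1]<140),100,box): print(n,cen(b).round(1),cv2.contourArea(b),cv2.boundingRect(b),[ (z,D(c,b,z,True,-16)) for z in(.170,.175)])
cv2.imwrite("pics/c2.png",np.hstack([cv2.resize(W2[40:140,320:420],(400,400),interpolation=0),cv2.resize(W3[20:140,200:340][:, :120],(400,400),interpolation=0)]))
E
```

```text
[58 72 93] [52 60 73] [ 58  74 100] [ 47  68 100] [131 172 207] [ 45  56 121] [146 186 220] [ 58  86 128]
50 []
70 [([149.4, 26.1], 806.0, (543.0, 268.0, 41.1, 46.9, 5.9))]
90 [([206.5, 62.9], 1184.5, (520.0, 172.4, 44.4, 50.8, -8.6)), ([151.2, 26.7], 969.0, (543.2, 264.9, 42.7, 53.5, 6.4))]
w2 [372.2  82.1] 3575.5 (335, 45, 76, 72) [(0.17, (540.0, -257.7, 66.0, 68.9, 26.8)), (0.175, (539.2, -257.3, 65.1, 67.9, 26.8))]
w3 [565.1 216.9] 1878.0 (540, 183, 50, 57) [(0.17, (541.3, -266.1, 62.6, 75.8, 23.5)), (0.175, (540.8, -262.0, 61.7, 74.7, 23.5))]
```

View pics/c2.png

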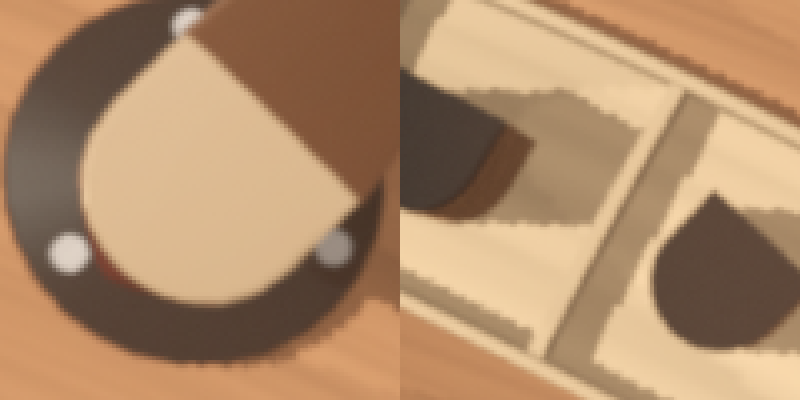

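The crop shows the seat with crisp front corners at crop (187,35) and (360,198), and heel tops darker than their sides. I'll tighten the masks and triangulate the corners.

```bash
python3 - <<'E'
from h import *
L=lambda n:(cv2.imread(f"pics/{n}.png"),np.load(f"{n}.npy",allow_pickle=True).item())
W2,c2=L("w2");W3,c3=L("w3")
T=cv2.imread("pics/top0.png");S=cv2.imread("pics/side0.png");ct,cs=optics.calibration("top"),optics.calibration("side")
hs=cv2.cvtColor(W3,cv2.COLOR_BGR2HSV)
m=cv2.morphologyEx(((hs[...,2]<112)&(hs[...,1]<118)).astype(np.uint8),cv2.MORPH_OPEN,np.ones((3,3)))
for b in blobs(m,500,(180,30,340,140)):
    print("heel w3",cen(b).round(1),cv2.contourArea(b),cv2.boundingRect(b),[D(c3,b,z,True) for z in(.055,.062)])
    t=min(blobs(T.max(2)<60,100,(190,240,292,290)),key=lambda q:abs(cen(q)[0]-(261 if cen(b)[0]>250 else 211)))
    s=min(blobs(S.max(2)<50,100,(225,275,340,405)),key=lambda q:abs(cen(q)[0]-(307 if cen(b)[0]>250 else 287)))
    print("  tri",tri([ray(c3,cen(b),True),ray(ct,cen(t)),ray(cs,cen(s))]),"topD",D(ct,t,.062,False))
sm={}
for n,I,c,box,f in(("w2",W2,c2,(335,45,415,122),1),("w3",W3,c3,(540,170,592,240),1),("top",T,ct,(370,225,410,262),0),("side",S,cs,(318,170,352,192),0)):
  h=cv2.cvtColor(I,cv2.COLOR_BGR2HSV); u=(h[...,2]>(130 if n in("top","side") else 160))&(h[...,1]<(150 if n=="side" else 112))&(h[...,1]>65)
  u=cv2.morphologyEx(u.astype(np.uint8),cv2.MORPH_OPEN,np.ones((3,3)))
  for b in blobs(u,60,box)[:1]:
    sm[n]=ray(c,cen(b),f); print(n,cen(b).round(1),cv2.contourArea(b),cv2.boundingRect(b),[D(c,b,z,f,-16) for z in(.170,.175)])
print("seat tri",tri(list(sm.values())),tri([sm["w2"],sm["w3"]]))
E
```

```text
heel w3 [297.  103.7] 1296.5 (276, 80, 47, 44) [(511.8, 49.9, 45.7, 48.9, -20.3), (511.7, 49.3, 45.0, 48.1, -20.3)]
  tri (array([0.51330217, 0.04971985, 0.05330855]), [0.7, 0.6, 0.6]) topD (510.7, 50.7, 46.3, 51.3, -21.3)
heel w3 [205.9  62.4] 1203.5 (186, 40, 45, 43) [(520.4, 175.9, 46.5, 51.4, -8.4), (520.2, 173.4, 45.8, 50.6, -8.4)]
  tri (array([0.5213578 , 0.17439004, 0.0536485 ]), [1.4, 1.0, 0.8]) topD (518.6, 171.8, 47.7, 52.7, -1.2)
w2 [370.4  85.4] 2872.5 (340, 49, 69, 67) [(532.8, -257.6, 50.4, 55.0, -19.7), (532.1, -257.3, 49.7, 54.2, -19.7)]
w3 [563.7 206.4] 925.0 (544, 184, 42, 38) [(536.3, -259.9, 44.2, 53.8, -19.8), (535.8, -255.9, 43.5, 53.0, -19.8)]
top [388.3 244.9] 381.5 (377, 234, 25, 23) [(533.0, -255.4, 48.0, 52.3, -20.0), (532.3, -254.7, 47.8, 52.2, -20.0)]
side [336.1 182.3] 142.0 (326, 176, 20, 12) [(531.5, -255.4, 50.1, 53.3, -19.5), (529.3, -247.9, 49.8, 53.0, -19.5)]
seat tri (array([ 0.53694471, -0.25777495,  0.16705643]), [1.8, 6.1, 2.0, 2.9]) (array([ 0.5394638 , -0.25888398,  0.16424116]), [3.8, 3.8])
```

```bash
python3 -m jog '[{"linear":[0,0,0.4],"roll":0.98},{"linear":[0,0,0.4],"roll":0.98},{"linear":[0,0,0.4],"roll":0.98},{"linear":[0,0,0.4],"roll":0.98},{"linear":[0,0,0.4],"roll":0.98},{"linear":[0,0,0.4],"roll":0.98},{"linear":[0,0,0.4],"roll":0.98},{"linear":[0,0,0.4],"roll":0.98},{"linear":[0,0,0.4],"roll":0.98},{"linear":[0.4,-0.78,0],"roll":0},{"linear":[0.4,-0.78,0],"roll":0},{"linear":[0,-0.7,0],"roll":0}]' >/dev/null
python3 -m jog '[{"linear":[0,0,0],"roll":0},{"linear":[0,0,0],"roll":0}]' 
python3 - <<'E'
from h import *
c=optics.calibration("wrist");im=optics.get_image("wrist");cv2.imwrite("pics/w4.png",im[:,:,::-1])
np.save("w4.npy",c,allow_pickle=True); print(np.round(c["T"],3)[:3,3])
E
```

```text
time_s: 3.17
position: [0.495, 0.0525, 0.2197]
tool_rot: [[0.935, -0.355, -0.001], [-0.355, -0.935, -0.0], [-0.001, 0.001, -1.0]]
ft_force: [-0.9, 0.2, -0.3]
grip_width: 0.0854
gripper_force: 0.0
[0.57  0.023 0.362]
```

View pics/w4.png

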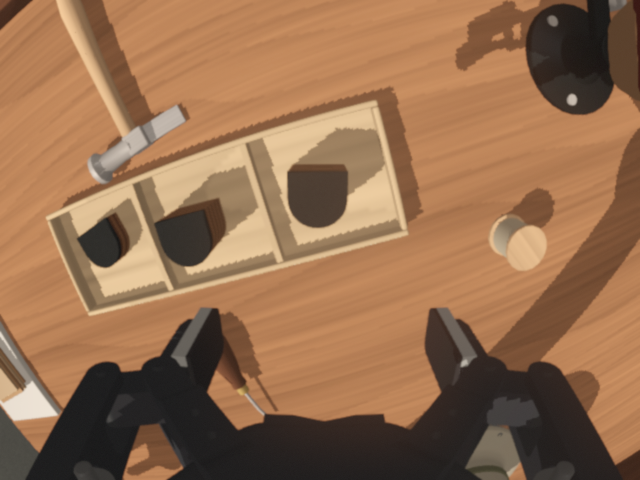

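The view shows heel 1's top at (318,197), squared to the tool, and heel 2's top at (184,238). I'll measure again from here.

```bash
python3 - <<'E'
from h import *
L=lambda n:(cv2.imread(f"pics/{n}.png"),np.load(f"{n}.npy",allow_pickle=True).item())
W,c=L("w4");W3,c3=L("w3")
print(W[200,318],W[168,318],W[240,184],W[225,212])
hs=cv2.cvtColor(W,cv2.COLOR_BGR2HSV)
for tv in (80,95):
  m=cv2.morphologyEx(((hs[...,2]<tv)&(hs[...,1]<125)).astype(np.uint8),cv2.MORPH_OPEN,np.ones((3,3)))
  for b in blobs(m,500,(150,155,355,270)):
    print(tv,cen(b).round(1),cv2.contourArea(b),cv2.boundingRect(b),[D(c,b,z,True) for z in(.055,.062)])
    w3=(297,103.7) if cen(b)[0]>250 else (205.9,62.4)
    print(tri([ray(c,cen(b),True),ray(c3,w3,True)]))
E
```

```text
[51 62 77] [ 49  73 105] [44 49 54] [38 55 83]
80 [185.4 237.5] 2249.5 (155, 210, 57, 56) [(519.9, 176.1, 48.3, 52.5, -8.5), (521.0, 172.6, 47.2, 51.3, -8.5)]
(array([0.52221848, 0.17542303, 0.05399877]), [0.0, 0.0])
80 [313.6 197. ] 2185.5 (289, 172, 54, 54) [(512.1, 51.8, 45.8, 44.7, -21.0), (513.4, 51.2, 44.8, 43.7, -21.0)]
(array([0.51398097, 0.05093977, 0.05471072]), [1.8, 1.8])
95 [317.1 195.8] 2795.0 (288, 171, 59, 56) [(511.6, 50.6, 47.6, 48.6, -20.9), (512.9, 49.9, 46.5, 47.5, -20.9)]
(array([0.51386508, 0.04941812, 0.0540583 ]), [0.2, 0.2])
95 [185.2 237.6] 2283.5 (154, 210, 58, 56) [(519.8, 176.5, 48.5, 53.2, -8.6), (521.0, 173.0, 47.4, 52.0, -8.6)]
(array([0.5222369 , 0.17519922, 0.05482207]), [0.1, 0.1])
```

```bash
python3 -m jog '[{"linear":[0.68,-0.1,0],"roll":0.05},{"linear":[0,0,0.9],"roll":0},{"linear":[0,0,0.9],"roll":0},{"linear":[0,0,0.9],"roll":0},{"linear":[0,0,0.8],"roll":0},{"linear":[0,0,0.6],"roll":0},{"linear":[0,0,0.4],"roll":0},{"linear":[0,0,0.2],"roll":0},{"linear":[0,0,0],"roll":0},{"linear":[0,0,0],"roll":0},{"linear":[0,0,0],"roll":0}]'
python3 -m jog '[{"linear":[0,0,0],"roll":0},{"linear":[0,0,0],"roll":0},{"linear":[0,0,0],"roll":0},{"linear":[0,0,0],"roll":0},{"linear":[0,0,0],"roll":0},{"linear":[0,0,0],"roll":0},{"linear":[0,0,0],"roll":0},{"linear":[0,0,0],"roll":0},{"linear":[0,0,0],"roll":0},{"linear":[0,0,0],"roll":0}]' -1 70
```

```text
time_s: 4.13
position: [0.5222, 0.047, 0.0338]
tool_rot: [[0.933, -0.36, 0.002], [-0.36, -0.933, -0.0], [0.002, -0.0, -1.0]]
ft_force: [0.8, 0.1, 0.0]
grip_width: 0.0855
gripper_force: 0.0
time_s: 4.97
position: [0.522, 0.0476, 0.0334]
tool_rot: [[0.933, -0.359, 0.002], [-0.359, -0.933, -0.0], [0.002, -0.0, -1.0]]
ft_force: [0.3, -0.1, 6.1]
grip_width: 0.0488
gripper_force: 73.0
```

```bash
python3 -m jog '[{"linear":[0,0,-0.1],"roll":0},{"linear":[0,0,-0.3],"roll":0},{"linear":[0,0,-0.6],"roll":0},{"linear":[0,0,-0.6],"roll":0},{"linear":[0,0,-0.5],"roll":0},{"linear":[0,0,-0.3],"roll":0},{"linear":[0,0,-0.1],"roll":0},{"linear":[0,0,0],"roll":0},{"linear":[0,0,0],"roll":0},{"linear":[0,0,0],"roll":0},{"linear":[0,0,0],"roll":0},{"linear":[0,0,0],"roll":0}]' 
python3 - <<'E'
from h import *
f=[]
for i in range(10): 
    if i==0: c=optics.calibration("wrist")
    im=optics.get_image("wrist"); f.append(env.observe()["ft_force"])
    if i==0: cv2.imwrite("pics/w5.png",im[:,:,::-1]); np.save("w5.npy",c,allow_pickle=True)
print(np.mean(f,0),np.std(f,0))
E
```

```text
time_s: 5.97
position: [0.5213, 0.0477, 0.1318]
tool_rot: [[0.933, -0.359, -0.001], [-0.359, -0.933, 0.0], [-0.001, 0.0, -1.0]]
ft_force: [1.0, -0.5, -1.3]
grip_width: 0.0488
gripper_force: 72.8
[ 0.00654821 -0.20054829 -1.94437945] [0.72120584 0.54258684 0.54970297]
```

```bash
python3 -m jog '[{"linear":[0,0,0.3],"roll":0},{"linear":[0,0,0.6],"roll":0},{"linear":[0,0,0.6],"roll":0},{"linear":[0,0,0.5],"roll":0},{"linear":[0,0,0.3],"roll":0},{"linear":[0,0,0.1],"roll":0},{"linear":[0,0,0.05],"roll":0},{"linear":[0,0,0.03],"roll":0},{"linear":[0,0,0],"roll":0},{"linear":[0,0,0],"roll":0}]'
python3 -m jog '[{"linear":[0,0,0],"roll":0},{"linear":[0,0,0],"roll":0},{"linear":[0,0,0],"roll":0},{"linear":[0,0,0],"roll":0},{"linear":[0,0,0],"roll":0},{"linear":[0,0,0],"roll":0},{"linear":[0,0,0],"roll":0},{"linear":[0,0,0],"roll":0}]' 1
python3 -m jog '[{"linear":[0,0,-0.3],"roll":0},{"linear":[0,0,-0.7],"roll":0},{"linear":[0,0,-0.9],"roll":0},{"linear":[0,0,-0.9],"roll":-0.8},{"linear":[0,0,-0.9],"roll":-0.8},{"linear":[0,0,-0.4],"roll":-0.9},{"linear":[0,0,0],"roll":0},{"linear":[0,0,0],"roll":0},{"linear":[0,0,0],"roll":0},{"linear":[0,0,0],"roll":0}]'
python3 - <<'E'
from h import *
f=[]
for i in range(8): 
    if i==0: c=optics.calibration("wrist")
    im=optics.get_image("wrist"); f.append(env.observe()["ft_force"])
    if i==0: cv2.imwrite("pics/w6.png",im[:,:,::-1]); np.save("w6.npy",c,allow_pickle=True)
print(np.mean(f,0),np.std(f,0))
hs=cv2.cvtColor(im[:,:,::-1].copy(),cv2.COLOR_BGR2HSV)
for tv in (85,95):
  m=cv2.morphologyEx(((hs[...,2]<tv)&(hs[...,1]<125)).astype(np.uint8),cv2.MORPH_OPEN,np.ones((3,3)))
  for b in blobs(m,500,(0,60,420,300)):
    print(tv,cen(b).round(1),cv2.contourArea(b),cv2.boundingRect(b),[D(c,b,z,True) for z in(.055,.062)])
E
```

```text
time_s: 7.3
position: [0.522, 0.0476, 0.0341]
tool_rot: [[0.933, -0.359, 0.002], [-0.359, -0.933, -0.0], [0.002, -0.0, -1.0]]
ft_force: [-0.3, 0.2, -2.8]
grip_width: 0.0489
gripper_force: 72.8
time_s: 7.97
position: [0.5215, 0.0476, 0.0333]
tool_rot: [[0.933, -0.359, -0.0], [-0.359, -0.933, 0.0], [-0.0, 0.0, -1.0]]
ft_force: [0.4, -0.1, -0.8]
grip_width: 0.0852
gripper_force: 0.0
time_s: 8.8
position: [0.5209, 0.0477, 0.1958]
tool_rot: [[0.989, -0.15, -0.003], [-0.15, -0.989, 0.0], [-0.003, 0.0, -1.0]]
ft_force: [0.2, 0.1, 0.1]
grip_width: 0.0855
gripper_force: 0.0
[0.09015947 0.00151396 0.19328965] [0.33822748 0.35019248 0.40816775]
85 [321.5 233.9] 2998.0 (291, 203, 66, 63) [(510.7, 50.0, 48.4, 48.3, -21.1), (512.9, 49.6, 47.2, 47.1, -21.1)]
85 [174.6 245.8] 2522.5 (145, 222, 58, 54) [(518.9, 176.1, 48.3, 52.6, -9.3), (520.9, 172.5, 47.1, 51.3, -9.3)]
85 [ 84.6 227.7] 1456.5 (61, 202, 44, 51) [(550.6, 265.6, 42.2, 48.6, 6.3), (551.8, 259.8, 41.1, 47.4, 6.3)]
95 [321.5 234. ] 3049.0 (291, 203, 67, 63) [(510.5, 49.9, 48.5, 48.9, -21.1), (512.8, 49.5, 47.3, 47.7, -21.1)]
95 [174.4 245.8] 2546.0 (144, 222, 59, 54) [(518.9, 176.2, 48.4, 52.9, -9.2), (520.9, 172.7, 47.2, 51.6, -9.2)]
95 [ 84.5 227.8] 1470.5 (61, 202, 44, 51) [(550.6, 265.7, 42.3, 48.9, 6.5), (551.8, 260.0, 41.2, 47.7, 6.5)]
```

Heel 1 reads about 2.1 N, so it is probably the heavy one. Next I'll weigh heel 2.

```bash
python3 -m jog '[{"linear":[-0.06,-0.78,0],"roll":0},{"linear":[-0.06,-0.78,0],"roll":0},{"linear":[-0.06,-0.78,0],"roll":0},{"linear":[-0.06,-0.78,0],"roll":0},{"linear":[0,0,0.9],"roll":0},{"linear":[0,0,0.9],"roll":0},{"linear":[0,0,0.7],"roll":0},{"linear":[0,0,0.5],"roll":0},{"linear":[0,0,0],"roll":0},{"linear":[0,0,0],"roll":0},{"linear":[0,0,0],"roll":0},{"linear":[0,0,0],"roll":0}]'
```

```text
time_s: 10.2
position: [0.5314, 0.1725, 0.079]
tool_rot: [[0.989, -0.149, 0.003], [-0.149, -0.989, 0.0], [0.003, -0.001, -1.0]]
ft_force: [0.1, 0.3, 0.7]
grip_width: 0.0855
gripper_force: 0.0
```

```bash
python3 -m jog '[{"linear":[-0.03,0,0.5],"roll":0},{"linear":[0,0,0.4],"roll":0},{"linear":[0,0,0.2],"roll":0},{"linear":[0,0,0],"roll":0},{"linear":[0,0,0],"roll":0}]'
python3 -m jog '[{"linear":[0,0,0],"roll":0},{"linear":[0,0,0],"roll":0},{"linear":[0,0,0],"roll":0},{"linear":[0,0,0],"roll":0},{"linear":[0,0,0],"roll":0},{"linear":[0,0,0],"roll":0},{"linear":[0,0,0],"roll":0},{"linear":[0,0,0],"roll":0},{"linear":[0,0,0],"roll":0},{"linear":[0,0,0],"roll":0}]' -1 70
python3 -m jog '[{"linear":[0,0,-0.1],"roll":0},{"linear":[0,0,-0.3],"roll":0},{"linear":[0,0,-0.6],"roll":0},{"linear":[0,0,-0.6],"roll":0},{"linear":[0,0,-0.5],"roll":0},{"linear":[0,0,-0.3],"roll":0},{"linear":[0,0,-0.1],"roll":0},{"linear":[0,0,0],"roll":0},{"linear":[0,0,0],"roll":0},{"linear":[0,0,0],"roll":0},{"linear":[0,0,0],"roll":0},{"linear":[0,0,0],"roll":0}]' 
python3 - <<'E'
from h import *
f=[]
for i in range(10): 
    im=optics.get_image("wrist"); f.append(env.observe()["ft_force"])
print(np.mean(f,0),np.std(f,0))
E
```

```text
time_s: 10.62
position: [0.5299, 0.1727, 0.0341]
tool_rot: [[0.989, -0.149, 0.001], [-0.149, -0.989, 0.0], [0.001, -0.0, -1.0]]
ft_force: [1.3, -0.8, 0.2]
grip_width: 0.085
gripper_force: 0.0
time_s: 11.45
position: [0.5301, 0.1727, 0.0344]
tool_rot: [[0.989, -0.149, 0.002], [-0.149, -0.989, 0.0], [0.002, -0.001, -1.0]]
ft_force: [-0.5, 0.2, 6.8]
grip_width: 0.0487
gripper_force: 72.9
time_s: 12.45
position: [0.5291, 0.1726, 0.1326]
tool_rot: [[0.989, -0.149, -0.001], [-0.149, -0.989, -0.0], [-0.001, 0.0, -1.0]]
ft_force: [0.2, 0.1, -1.0]
grip_width: 0.0489
gripper_force: 72.4
[-0.27005728 -0.11277942 -1.34081915] [0.42191929 0.53927073 0.43161629]
```

```bash
python3 - <<'E'
from h import *
f=[]
for i in range(25): 
    im=optics.get_image("wrist"); f.append(env.observe()["ft_force"])
print(np.mean(f,0),np.std(f,0))
E
python3 -m jog '[{"linear":[0,0,0.3],"roll":0},{"linear":[0,0,0.6],"roll":0},{"linear":[0,0,0.6],"roll":0},{"linear":[0,0,0.5],"roll":0},{"linear":[0,0,0.3],"roll":0},{"linear":[0,0,0.1],"roll":0},{"linear":[0,0,0.06],"roll":0},{"linear":[0,0,0.04],"roll":0},{"linear":[0,0,0],"roll":0},{"linear":[0,0,0],"roll":0}]'
```

```text
[-0.253243   -0.02839831 -1.07644684] [0.39894327 0.65348532 0.43213421]
time_s: 15.03
position: [0.53, 0.1727, 0.0344]
tool_rot: [[0.989, -0.148, 0.002], [-0.148, -0.989, 0.0], [0.002, -0.001, -1.0]]
ft_force: [-1.6, 0.3, 3.8]
grip_width: 0.0487
gripper_force: 72.5
```

Heel 2 reads about 1.1 N, so it is the light one and heel 1 is the heavy one. I'll release heel 2 and go back for heel 1.

```bash
python3 -m jog '[{"linear":[0,0,0],"roll":0},{"linear":[0,0,0],"roll":0},{"linear":[0,0,0],"roll":0},{"linear":[0,0,0],"roll":0},{"linear":[0,0,0],"roll":0},{"linear":[0,0,0],"roll":0},{"linear":[0,0,0],"roll":0},{"linear":[0,0,0],"roll":0}]' 1
python3 -m jog '[{"linear":[0,0,-0.3],"roll":0},{"linear":[0,0,-0.7],"roll":0},{"linear":[0,0,-0.9],"roll":0},{"linear":[0,0,-0.6],"roll":0},{"linear":[0.07,0.78,0],"roll":0},{"linear":[0.07,0.78,0],"roll":0},{"linear":[0.07,0.78,0],"roll":0},{"linear":[0.06,0.78,0],"roll":0},{"linear":[0,0,0],"roll":0.9},{"linear":[0,0,0],"roll":0.9},{"linear":[0,0,0],"roll":0.7},{"linear":[0,0,0],"roll":0}]'
```

```text
time_s: 15.7
position: [0.5294, 0.1727, 0.0333]
tool_rot: [[0.989, -0.149, -0.0], [-0.149, -0.989, -0.0], [-0.0, 0.0, -1.0]]
ft_force: [-0.6, 0.2, 0.1]
grip_width: 0.0855
gripper_force: 0.0
time_s: 16.7
position: [0.5215, 0.0474, 0.1333]
tool_rot: [[0.932, -0.361, -0.0], [-0.361, -0.932, 0.0], [-0.0, -0.0, -1.0]]
ft_force: [-0.3, 0.3, -0.2]
grip_width: 0.0851
gripper_force: 0.0
```

```bash
python3 - <<'E'
from h import *
c=optics.calibration("wrist");im=optics.get_image("wrist")
hs=cv2.cvtColor(im[:,:,::-1].copy(),cv2.COLOR_BGR2HSV)
m=cv2.morphologyEx(((hs[...,2]<90)&(hs[...,1]<125)).astype(np.uint8),cv2.MORPH_OPEN,np.ones((3,3)))
for b in blobs(m,500,(0,60,420,330)): print(cen(b).round(1),cv2.contourArea(b),cv2.boundingRect(b),[D(c,b,z,True) for z in(.055,.062)])
o=env.observe();print(np.round(o["position"],4))
E
```

```text
[323.1 264.1] 4807.0 (284, 232, 79, 72) [(510.8, 50.6, 49.5, 49.3, -21.1), (513.5, 49.5, 48.0, 47.7, -21.1)]
[159.  305.5] 2753.5 (121, 278, 73, 52) [(523.8, 174.3, 40.2, 53.5, -9.1), (526.1, 169.3, 38.9, 51.8, -9.1)]
[ 66.3 303.4] 1605.5 (40, 275, 49, 54) [(551.7, 259.1, 41.4, 49.3, 6.2), (553.2, 251.4, 40.1, 47.7, 6.2)]
[0.5215 0.0476 0.1333]
```

```bash
python3 -m jog '[{"linear":[0,0,0.6],"roll":0},{"linear":[0,0,0.9],"roll":0},{"linear":[0,0,0.6],"roll":0},{"linear":[0,0,0.3],"roll":0},{"linear":[0,0,0.1],"roll":0},{"linear":[0,0,0],"roll":0},{"linear":[0,0,0],"roll":0}]'
python3 -m jog '[{"linear":[0,0,0],"roll":0},{"linear":[0,0,0],"roll":0},{"linear":[0,0,0],"roll":0},{"linear":[0,0,0],"roll":0},{"linear":[0,0,0],"roll":0},{"linear":[0,0,0],"roll":0},{"linear":[0,0,0],"roll":0},{"linear":[0,0,0],"roll":0},{"linear":[0,0,0],"roll":0},{"linear":[0,0,0],"roll":0}]' -1 90
python3 -m jog '[{"linear":[0,0,-0.2],"roll":0},{"linear":[0,0,-0.6],"roll":0},{"linear":[0,0,-0.9],"roll":0},{"linear":[0,0,-0.9],"roll":0},{"linear":[0,0,-0.9],"roll":0},{"linear":[0,0,-0.9],"roll":0},{"linear":[0,0,-0.9],"roll":0},{"linear":[0,0,-0.7],"roll":0},{"linear":[0,0,0],"roll":0},{"linear":[0,0,0],"roll":0},{"linear":[0,0,0],"roll":0}]'
```

```text
time_s: 17.33
position: [0.522, 0.0477, 0.034]
tool_rot: [[0.934, -0.358, 0.001], [-0.358, -0.934, -0.0], [0.001, -0.0, -1.0]]
ft_force: [1.1, 0.5, -0.7]
grip_width: 0.0854
gripper_force: 0.0
time_s: 18.17
position: [0.5223, 0.0475, 0.0344]
tool_rot: [[0.933, -0.359, 0.002], [-0.359, -0.933, -0.0], [0.002, -0.001, -1.0]]
ft_force: [0.3, 0.6, 5.9]
grip_width: 0.0485
gripper_force: 93.6
time_s: 19.08
position: [0.5208, 0.0477, 0.2722]
tool_rot: [[0.933, -0.359, -0.002], [-0.359, -0.933, 0.0], [-0.002, 0.001, -1.0]]
ft_force: [-0.3, -0.6, -2.9]
grip_width: 0.0484
gripper_force: 94.9
```

```bash
python3 -m jog '[{"linear":[0.14,0.5,0],"roll":0},{"linear":[0.14,0.8,0],"roll":0},{"linear":[0.14,0.8,0],"roll":0},{"linear":[0.14,0.8,0],"roll":0},{"linear":[0.14,0.8,0],"roll":0},{"linear":[0.14,0.8,0],"roll":0},{"linear":[0.14,0.8,0],"roll":0},{"linear":[0.14,0.8,0],"roll":0},{"linear":[0.14,0.8,0],"roll":0},{"linear":[0,0.1,0],"roll":0},{"linear":[0,0,0],"roll":0},{"linear":[0,0,0],"roll":0}]'
python3 -m jog '[{"linear":[0,0,0],"roll":0},{"linear":[0,0,0],"roll":0},{"linear":[0,0,0],"roll":0},{"linear":[0,0,0],"roll":0}]'
python3 - <<'E'
from h import *
c=optics.calibration("wrist");im=optics.get_image("wrist");cv2.imwrite("pics/w7.png",im[:,:,::-1])
np.save("w7.npy",c,allow_pickle=True)
E
```

```text
time_s: 20.08
position: [0.4677, -0.2311, 0.2721]
tool_rot: [[0.933, -0.359, -0.002], [-0.359, -0.933, 0.002], [-0.003, -0.001, -1.0]]
ft_force: [0.2, 0.8, -2.8]
grip_width: 0.0486
gripper_force: 95.5
time_s: 20.42
position: [0.4682, -0.231, 0.2734]
tool_rot: [[0.934, -0.358, 0.0], [-0.358, -0.934, -0.0], [0.0, -0.0, -1.0]]
ft_force: [0.7, 0.5, -3.0]
grip_width: 0.0486
gripper_force: 95.5
```

View pics/w7.png

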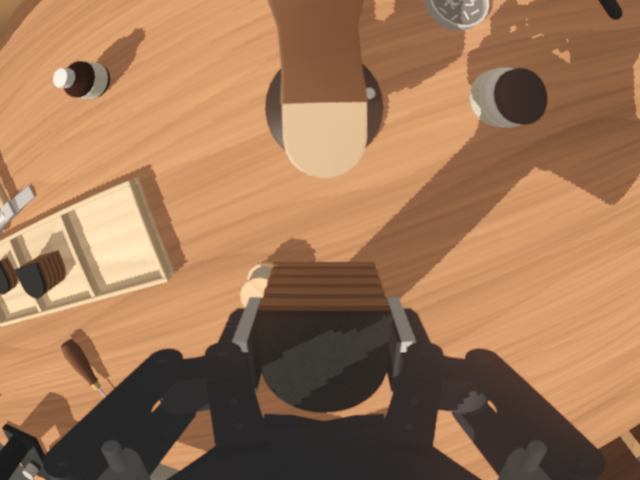

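The view shows the seat D at (325,140) with its front edge at row 102, columns 282–367. The held heel's lower front edge is at row 263, columns about 275–376. I'll measure both with the same camera so calibration bias largely cancels.

```bash
python3 - <<'E'
from h import *
W=cv2.imread("pics/w7.png");c=np.load("w7.npy",allow_pickle=True).item()
R=np.array(env.observe()["tool_rot"]);P=np.array(env.observe()["position"])
h=cv2.cvtColor(W,cv2.COLOR_BGR2HSV)
u=cv2.morphologyEx(((h[...,2]>185)&(h[...,1]<118)&(h[...,1]>65)).astype(np.uint8),cv2.MORPH_OPEN,np.ones((5,5)))
b=blobs(u,1000,(275,90,375,190))[0]; print(cv2.boundingRect(b),cen(b))
for z in(.167,.171,.175):
    d=D(c,b,z,True,-20); t=R.T@(np.array([d[0],d[1],z*1e3])-P*1e3); print(z,d,"tool frame",t.round(1))
# edge points per column / row by gradient
G=cv2.cvtColor(W,cv2.COLOR_BGR2GRAY).astype(float)
def edge(rows,cols,axis):
    g=np.abs(np.diff(cv2.GaussianBlur(G,(3,3),0),axis=axis))
    if axis==0: return np.array([(x,rows[0]+np.argmax(g[rows[0]:rows[1],x])+.5) for x in range(*cols)])
    return np.array([(cols[0]+np.argmax(g[y,cols[0]:cols[1]])+.5,y) for y in range(*rows)])
f=edge((95,110),(288,362),0); l=edge((106,128),(272,292),1); r=edge((106,128),(358,378),1)
hf=edge((255,270),(285,365),0)
hl=edge((268,296),(255,290),1); hr=edge((266,296),(365,395),1)
print("heel L",hl[::6],"R",hr[::6],"F",hf[::16,1])
tf=lambda e,z:(plane(c,e,z,True)-P)@R*1e3
for z in(.167,.171,.175):
    a=tf(f,z);k=np.polyfit(a[:,1],a[:,0],1);print("seat z",z,"front x at y0",np.median(a[:,0]).round(2),"slope deg",np.degrees(k[0]).round(2),"L y",np.median(tf(l,z)[:,1]).round(1),"R y",np.median(tf(r,z)[:,1]).round(1))
for dz in(.020,.0275,.035):
    a=tf(hf,P[2]-dz);k=np.polyfit(a[:,1],a[:,0],1);e=tf(np.array([hl[0],hr[0]]),P[2]-dz)
    print("heel dz",dz,"front x",np.median(a[:,0]).round(2),"deg",np.degrees(k[0]).round(2),"L,R corner",e.round(1).tolist())
W2=cv2.imread("pics/w2.png");c2=np.load("w2.npy",allow_pickle=True).item()
h=cv2.cvtColor(W2,cv2.COLOR_BGR2HSV)
u=cv2.morphologyEx(((h[...,2]>185)&(h[...,1]<118)&(h[...,1]>65)).astype(np.uint8),cv2.MORPH_OPEN,np.ones((5,5)))
b2=blobs(u,1000,(335,45,415,122))[0]; print(cen(b2),tri([ray(c,cen(b),True),ray(c2,cen(b2),True)]))
E
```

```text
(282, 102, 85, 77) [324.40794635 136.58887991]
0.167 (531.7, -257.1, 51.1, 55.5, -20.1) tool frame [ 68.6   1.4 106.4]
0.171 (531.9, -257.2, 50.3, 54.6, -20.1) tool frame [ 68.8   1.5 102.4]
0.175 (532.1, -257.2, 49.5, 53.7, -20.1) tool frame [69.   1.4 98.4]
heel L [[272.5 268. ]
 [269.5 274. ]
 [267.5 280. ]
 [266.5 286. ]
 [263.5 292. ]] R [[375.5 266. ]
 [377.5 272. ]
 [379.5 278. ]
 [380.5 284. ]
 [383.5 290. ]] F [265.5 261.5 261.5 261.5 260.5]
seat z 0.167 front x at y0 94.04 slope deg 1.53 L y -26.8 R y 29.2
seat z 0.171 front x at y0 93.83 slope deg 1.53 L y -26.3 R y 28.8
seat z 0.175 front x at y0 93.62 slope deg 1.53 L y -25.9 R y 28.3
heel dz 0.02 front x 17.02 deg 1.37 L,R corner [[13.6, -23.2, 20.0], [14.7, 25.6, 20.0]]
heel dz 0.0275 front x 14.06 deg 1.37 L,R corner [[10.5, -24.3, 27.5], [11.6, 26.8, 27.5]]
heel dz 0.035 front x 11.1 deg 1.37 L,R corner [[7.4, -25.4, 35.0], [8.6, 27.9, 35.0]]
[370.27475039  85.3905329 ] (array([ 0.53426765, -0.25803885,  0.1731951 ]), [0.1, 0.1])
```

Seat height triangulates to 0.173, which agrees with 0.175. I'll approach 6 mm short of the breast edge, with the heel hovering just above the seat, and measure the remaining tan strip directly.

```bash
python3 -m jog '[{"linear":[0,0,0],"roll":-0.24},{"linear":[0.4,0.05,0],"roll":0},{"linear":[0.7,0,0],"roll":0},{"linear":[0.5,0,0],"roll":0},{"linear":[0.22,0,0],"roll":0},{"linear":[0,0,0.4],"roll":0},{"linear":[0,0,0.5],"roll":0},{"linear":[0,0,0.4],"roll":0},{"linear":[0,0,0.2],"roll":0},{"linear":[0,0,0.1],"roll":0},{"linear":[0,0,0],"roll":0},{"linear":[0,0,0],"roll":0}]'
python3 -m jog '[{"linear":[0,0,0],"roll":0},{"linear":[0,0,0],"roll":0},{"linear":[0,0,0],"roll":0},{"linear":[0,0,0],"roll":0}]'
python3 - <<'E'
from h import *
c=optics.calibration("wrist");im=optics.get_image("wrist")[:,:,::-1].copy();cv2.imwrite("pics/w8.png",im)
np.save("w8.npy",c,allow_pickle=True)
cv2.imwrite("pics/c8.png",cv2.resize(im[200:340,220:420],(800,560),interpolation=cv2.INTER_CUBIC))
E
```

```text
time_s: 21.47
position: [0.5361, -0.2586, 0.2102]
tool_rot: [[0.941, -0.339, 0.001], [-0.339, -0.941, -0.001], [0.001, 0.0, -1.0]]
ft_force: [0.2, -0.5, -2.4]
grip_width: 0.0486
gripper_force: 95.6
time_s: 21.8
position: [0.5359, -0.2584, 0.2097]
tool_rot: [[0.941, -0.339, 0.001], [-0.339, -0.941, -0.0], [0.001, 0.0, -1.0]]
ft_force: [-0.1, 0.5, -2.7]
grip_width: 0.0485
gripper_force: 95.6
```

View pics/c8.png

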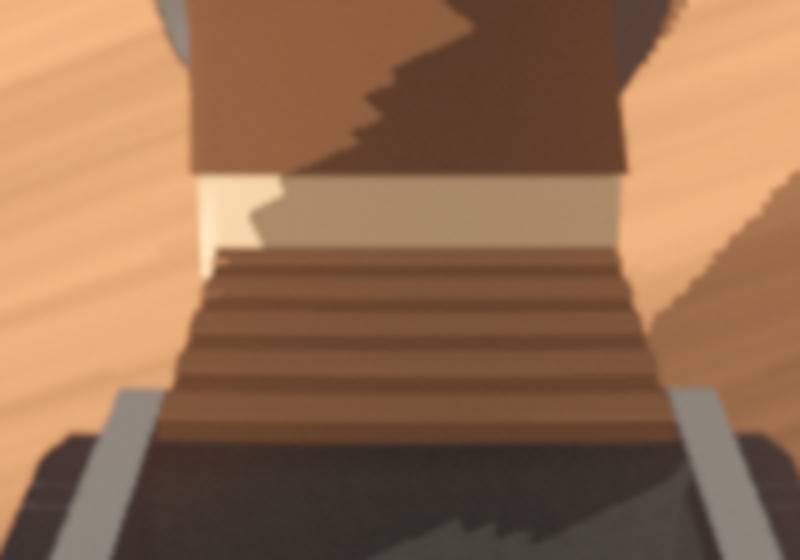

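The crop shows the tan strip ahead of the heel from crop rows 174 to 248, with its edges visibly parallel. The seat spans columns 200–620 and the heel 215–618, so the heel sits under 1 mm to the right. Now to put numbers on that.

```bash
python3 - <<'E'
from h import *
W=cv2.imread("pics/w8.png");c=np.load("w8.npy",allow_pickle=True).item()
o=env.observe();R=np.array(o["tool_rot"]);P=np.array(o["position"]);print(P.round(4))
G=cv2.GaussianBlur(W,(3,3),0).astype(float)
def sub(v):  # subpixel peak of |gradient|
    g=np.abs(np.diff(v,axis=0)).sum(1);i=int(np.clip(np.argmax(g),1,len(g)-2));a,b,d=g[i-1:i+2]
    return i+.5+(a-d)/(2*(a-2*b+d)-1e-9)*1
def hz(cols,r): return np.array([(x,r[0]+sub(G[r[0]:r[1],x])) for x in range(*cols)])
def vt(rows,q): return np.array([(q[0]+sub(G[y,q[0]:q[1]]),y) for y in range(*rows)])
tf=lambda e,z:(plane(c,e,z,True)-P)@R*1e3
def ln(e,z):
    a=tf(e,z)[:,:2].astype(np.float32);vx,vy,x0,y0=cv2.fitLine(a,cv2.DIST_HUBER,0,.01,.01).ravel()
    return "x at y=0 %.2f slope %.2f deg"%(x0-y0*vx/vy,np.degrees(np.arctan(vx/vy)))
S=hz((295,370),(238,250)); H=hz((290,370),(255,266))
print("rows",np.median(S[:,1]),np.median(H[:,1]))
for zs,zh in((.175,.1817),(.173,.1817)): print("seat",ln(S,zs)," heel",ln(H,zh))
sl,sr=vt((247,258),(262,277)),vt((247,258),(368,382)); print("seat cols",np.median(sl[:,0]),np.median(sr[:,0]),"y",np.median(tf(sl,.175)[:,1]).round(2),np.median(tf(sr,.175)[:,1]).round(2))
al,ar=vt((232,241),(258,275)),vt((232,241),(370,385)); print("sole cols",np.median(al[:,0]),np.median(ar[:,0]))
hl,hr=vt((263,290),(255,280)),vt((263,290),(368,390))
kl,kr=[np.polyfit(e[:,1],e[:,0],1) for e in(hl,hr)]; y=np.median(H[:,1])
e=np.array([[np.polyval(kl,y),y],[np.polyval(kr,y),y]]);print("heel corners",e.round(1).tolist(),tf(e,.1817)[:,1].round(2))
E
```

```text
[ 0.5359 -0.2584  0.2096]
rows 243.43589743589826 261.3448275862096
seat x at y=0 21.00 slope 0.05 deg  heel x at y=0 13.97 slope 0.03 deg
seat x at y=0 20.32 slope 0.05 deg  heel x at y=0 13.97 slope 0.03 deg
seat cols 269.2727272727307 374.5 y -26.48 27.19
sole cols 267.137931034489 375.8399999999966
heel corners [[274.5, 261.3], [373.4, 261.3]] [-23.03  25.89]
```

```bash
python3 -m jog '[{"linear":[0.06,-0.022,0.03],"roll":0},{"linear":[0.05,0,0.04],"roll":0},{"linear":[0,0,0.03],"roll":0},{"linear":[0,0,0],"roll":0},{"linear":[0,0,0],"roll":0},{"linear":[0,0,0],"roll":0},{"linear":[0,0,0],"roll":0}]'
python3 - <<'E'
from h import *
c=optics.calibration("wrist");W=optics.get_image("wrist")[:,:,::-1].copy();cv2.imwrite("pics/w9.png",W)
o=env.observe();R=np.array(o["tool_rot"]);P=np.array(o["position"]);print(P.round(4))
G=cv2.GaussianBlur(W,(3,3),0).astype(float)
def sub(v):
    g=np.abs(np.diff(v,axis=0)).sum(1);i=int(np.clip(np.argmax(g),1,len(g)-2));a,b,d=g[i-1:i+2]
    return i+.5+(a-d)/(2*(a-2*b+d)-1e-9)
def hz(cols,r): return np.array([(x,r[0]+sub(G[r[0]:r[1],x])) for x in range(*cols)])
tf=lambda e,z:(plane(c,e,z,True)-P)@R*1e3
t=cv2.cvtColor(W,cv2.COLOR_BGR2HSV)
print("col profile",W[240:275,335].tolist()[::2])
cv2.imwrite("pics/c9.png",cv2.resize(W[220:300,250:390],(700,400),interpolation=cv2.INTER_CUBIC))
E
```

```text
time_s: 22.43
position: [0.5403, -0.259, 0.2054]
tool_rot: [[0.941, -0.339, 0.0], [-0.339, -0.941, -0.0], [0.0, 0.0, -1.0]]
ft_force: [-0.4, -0.8, -2.6]
grip_width: 0.0487
gripper_force: 95.6
[ 0.5402 -0.2591  0.2054]
col profile [[42, 61, 92], [44, 61, 93], [42, 61, 91], [42, 60, 92], [42, 60, 92], [43, 61, 92], [42, 61, 92], [65, 89, 119], [104, 138, 168], [105, 139, 170], [102, 135, 166], [69, 96, 133], [60, 86, 127], [51, 75, 112], [48, 70, 106], [57, 83, 123], [58, 84, 123], [54, 79, 117]]
```

View pics/c9.png

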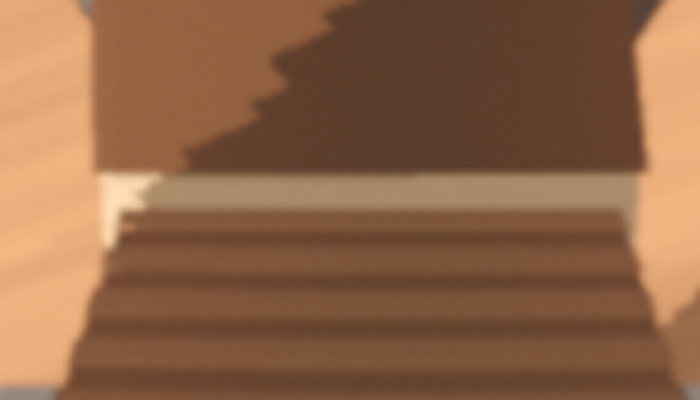

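The strip ahead of the heel is now crop rows 172–210 (7.6 px), leaving about 2.6 mm to go, and the heel is about 0.45 mm to the right. I'll advance most of the way and feel for contact.

```bash
python3 -m jog '[{"linear":[0.05,-0.01,0],"roll":0},{"linear":[0,0,0.03],"roll":0},{"linear":[0,0,0],"roll":0},{"linear":[0,0,0],"roll":0},{"linear":[0,0,0],"roll":0},{"linear":[0,0,0],"roll":0}]' | egrep 'pos|ft'
python3 -m jog '[{"linear":[0,0,0.015],"roll":0},{"linear":[0,0,0],"roll":0},{"linear":[0,0,0],"roll":0},{"linear":[0,0,0],"roll":0}]'| egrep 'pos|ft'
python3 -m jog '[{"linear":[0,0,0.015],"roll":0},{"linear":[0,0,0],"roll":0},{"linear":[0,0,0],"roll":0},{"linear":[0,0,0],"roll":0}]'| egrep 'pos|ft'
python3 - <<'E'
from h import *
W=optics.get_image("wrist")[:,:,::-1].copy();cv2.imwrite("pics/w10.png",W)
f=[]
for i in range(5): optics.get_image("wrist");f.append(env.observe()["ft_force"])
print(np.mean(f,0),W[250:272,300].tolist(),"\n",W[250:272,350].tolist())
E
```

```text
position: [0.5423, -0.2593, 0.2042]
ft_force: [-0.3, 0.5, -2.3]
position: [0.5423, -0.2593, 0.2035]
ft_force: [-0.1, 0.1, -2.5]
position: [0.5423, -0.2593, 0.2035]
ft_force: [-1.1, 1.1, 4.7]
[-2.84621847  0.88875223  5.69566358] [[44, 62, 97], [44, 63, 97], [45, 63, 97], [45, 63, 97], [43, 63, 96], [42, 61, 96], [44, 62, 96], [44, 63, 96], [47, 66, 100], [61, 85, 118], [82, 111, 144], [85, 116, 151], [68, 96, 135], [61, 87, 129], [60, 88, 129], [60, 88, 130], [52, 76, 115], [47, 70, 108], [49, 71, 110], [53, 79, 118], [58, 85, 126], [59, 85, 127]] 
 [[43, 62, 94], [42, 60, 93], [43, 62, 94], [43, 61, 94], [43, 61, 94], [42, 60, 93], [43, 61, 94], [43, 61, 94], [46, 64, 96], [60, 83, 115], [82, 111, 143], [87, 118, 151], [72, 102, 138], [62, 88, 128], [60, 87, 127], [59, 86, 127], [51, 75, 113], [47, 69, 105], [48, 70, 107], [53, 77, 115], [57, 82, 122], [56, 83, 124]]
```

Contact is at TCP z = 0.2035, matching dz = 0.028. About 0.9 mm of even tan strip remains, so I'll check the lateral fit, lift slightly, shift and set down.

```bash
python3 - <<'E'
from h import *
W=cv2.imread("pics/w10.png");G=cv2.GaussianBlur(W,(3,3),0).astype(float)
def vt(rows,q): return np.array([(q[0]+np.argmax(np.abs(np.diff(G[y,q[0]:q[1]],axis=0)).sum(1))+.5,y) for y in range(*rows)])
for n,rows,q1,q2 in(("sole",(245,256),(258,280),(366,386)),("heel",(264,290),(252,282),(364,394))):
    for q in(q1,q2):
        e=vt(rows,q);k=np.polyfit(e[:,1],e[:,0],1);print(n,np.polyval(k,[258,261.5]).round(2),np.std(e[:,0]-np.polyval(k,e[:,1])).round(2))
E
python3 -m jog '[{"linear":[0,0,-0.05],"roll":0},{"linear":[0,0,0],"roll":0},{"linear":[0.02,0,0],"roll":0},{"linear":[0,0,0],"roll":0},{"linear":[0,0,0],"roll":0}]'| egrep 'pos|ft'
```

```text
sole [268.5 268.5] 0.0
sole [380.1  380.48] 0.28
heel [275.69 274.42] 0.46
heel [374.12 374.98] 0.85
position: [0.543, -0.2596, 0.2045]
ft_force: [-0.0, 0.3, -3.3]
```

```bash
python3 -m jog '[{"linear":[0,0,0.025],"roll":0},{"linear":[0,0,0.015],"roll":0},{"linear":[0,0,0.015],"roll":0},{"linear":[0,0,0],"roll":0},{"linear":[0,0,0],"roll":0},{"linear":[0,0,0],"roll":0},{"linear":[0,0,0],"roll":0},{"linear":[0,0,0],"roll":0}]'| egrep 'pos|rot|ft'
python3 - <<'E'
from h import *
W=optics.get_image("wrist")[:,:,::-1].copy();cv2.imwrite("pics/w11.png",W)
f=[]
for i in range(8): optics.get_image("wrist");o=env.observe();f.append(np.r_[o["ft_force"],o["wrist_torque"]])
print(np.mean(f,0).round(2),W[255:268,300,1],W[255:268,350,1])
E
```

```text
position: [0.5431, -0.2596, 0.2035]
tool_rot: [[0.941, -0.339, 0.001], [-0.339, -0.941, -0.001], [0.001, 0.0, -1.0]]
ft_force: [-1.5, 1.4, 5.7]
[-2.11  1.01  5.83  0.32  0.34  0.01] [62 63 62 63 63 66 74 83 87 89 87 76 70] [62 60 61 60 61 63 71 80 84 88 87 76 69]
```

No tan strip remains, so the front is flush along the edge. I'll raise the push a little.

```bash
python3 -m jog '[{"linear":[0,0,0.01],"roll":0},{"linear":[0,0,0],"roll":0},{"linear":[0,0,0],"roll":0},{"linear":[0,0,0],"roll":0},{"linear":[0,0,0],"roll":0},{"linear":[0,0,0],"roll":0}]'| egrep 'pos|ft|grip'
python3 - <<'E'
from h import *
W=optics.get_image("side")[:,:,::-1].copy()
f=[]
for i in range(8): optics.get_image("wrist");o=env.observe();f.append(o["ft_force"])
W2=optics.get_image("wrist")[:,:,::-1].copy()
print(np.mean(f,0).round(2),o["time_s"],W2[255:268,300,1])
cv2.imwrite("pics/f.png",np.hstack([cv2.resize(W[130:260,260:390],(400,400),interpolation=cv2.INTER_CUBIC),cv2.resize(W2[190:330,250:390],(400,400),interpolation=cv2.INTER_CUBIC)]))
E
```

```text
position: [0.5431, -0.2596, 0.2035]
ft_force: [-2.5, 2.2, 8.5]
grip_width: 0.0484
gripper_force: 97.0
[-2.82  1.72  7.73] 26.4333 [62 63 63 62 63 64 72 82 85 88 88 77 70]
```

View pics/f.png

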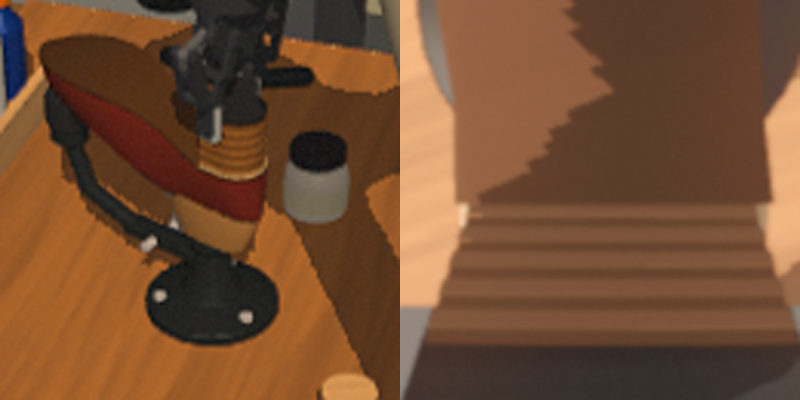

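The final view shows the heel flush on the seat, its front along the sole edge and centred, with an even 1 mm tan margin. The push is steady, so I'll hand in.

```bash
python3 -c "
from rig import env
print(env.close_job())"
```

```text
the job is handed in; nothing more can be done
None
```

I handed the job in with the heavier heel (about 2.1 N lifted, against about 1.1 N for the other) square and flush on the seat, still gripped and pressed down with about 8–10 N, the lighter heel left standing in the tray, and about 26 s of the 72 s used.

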